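# Rack the sanding sleeves by size

## Robot

A 7-joint arm with a two-finger parallel gripper is mounted at the origin on the work surface. World frame = base frame: x ahead of the robot, y to its left, z up, the work surface at z = 0. Lengths are in m, angles in degrees, forces in N, time in s.
With the tool pointing down it reaches from about 0.425 to 0.875 m from the base axis. Payload 4.7 kg.
Tool frame: the origin (TCP) lies on the centre line of the jaws, within the pads' length; the fingertips stand ctrl.tips_ahead ahead of it and the grasp point (between the pads) lies 3 mm ahead of it (ctrl.tips_ahead is the distance from the TCP to the fingertips, in m); z points along the fingers, y is the line along which they close (so a half turn about z gives the same grasp; the last joint's range is limited). The gripper opens to 85 mm and grips with 20 to 120 N. Pads are 22 mm wide; open, the fingers measure 114 mm over their backs; the gripper's body (76 mm by 85 mm) begins 54 mm behind the grasp point. The pads swing forward as they close: fully open they stand 13 mm farther back than shut.
Start: joints at [-73.791, 18.392, -4.016, 83.108, 1.295, 78.541, -3.26], TCP at [0.173, 0.627, 0.253] pointing down, gripper open.
Joint ranges: [-163.93, 163.93], [-17.29, 119.83], [-79.2, 71.16], [3.27, 140.29], [-89.18, 269.18], [5.43, 117.66], [-154.24, 154.24]. Speed limits (degrees/s): [147.25, 147.25, 180, 180, 180, 180, 180].

## Interface

Orientations are given as [roll, pitch, yaw] about the fixed x, y, z axes, in that order (R = Rz(yaw) Ry(pitch) Rx(roll)).
In Python, from cell import ctrl gives the robot as it stands. The module is installed in compiled form; this text tells all that it offers.
- The arm moves only by the tool drive_tool, never from a script. Its argument "deltas" is a list of rows, each a list of 6 numbers: the shift along the tool's x, y, z normalised to -1 to 1, where 1 is 30 mm, then the turn, a rotation vector about the tool's x, y, z normalised to -1 to 1, where 1 is 4 degrees. In form: [[tx, ty, tz, ax, ay, az], ...]. A call has exactly 8 rows; each row shifts and turns the commanded pose from where the row before left it, along the tool's axes as they then stand; what a row does not reach is not made up. A row lasts 1/12 s, in which the tool goes at most 41.7 mm and 7.16 degrees, less where a joint would pass 70% of its speed; a pose out of reach is approached as far as the arm can. A call with a number of a shift or a turn outside -1 to 1 is refused whole. A call with a gripper value outside its range is refused whole. "jaw" is the finger opening in mm, from 0 to 85.4, set as the call begins (left out, the last holds). The fingers move at their own pace and stop on an object; "squeeze" is the grip in N (left out, the last holds). Time passes only in rows, so rows that do not move let the fingers close, or fill a call up. It gives the time, the measured TCP pose, the force, the opening and the grip force at its end, in the units of the state.
- ctrl.state(): the state, without advancing time (a new reading comes with each control period).
- ctrl.capture(name): name is "scene" or "side" or "wrist"; returns the picture (384x512x3 uint8, red, green, blue); there is no depth.
- ctrl.get_calibration(name): a dict with "intrinsics" (3x3 intrinsics, pixels), "R" (3x3) and "t" (3): a world point X has camera coordinates R X + t. Camera axes: x right, y down, z forward; pixel columns grow to the right and rows downward; lengths in m; the calibration is good to about 2 mm. A picture is of the moment at which its call begins: read the wrist's pose just before it. get_calibration takes no time and is no camera call; for the wrist camera it gives the pose at the moment of the call.
- ctrl.close_job(): hands the job in; it is judged then, once.
Trained networks look in the newest picture that a camera, given by its name, has taken for a name from the list of things; names that differ only in an ending like _2 or _b are one class to them, and where a whole thing is asked for, a point or a joint stands for the part that bears it (a point fixed in the world has none). Each returns a list of dicts, best first, with "conf" (0 to 1); they miss things now and then, are a little off and sometimes report something else, mostly with a low value. They report only what shows in the picture. A call takes as long as a camera call. They do not tell look-alikes from the thing itself.
- ctrl.cut_out(name, camera): "region" (384x512 bool, what is visible of it) and "box" ([centre column, centre row, width, height] in pixels, round what is visible of it).
The state is a dict: "time": time; "q": joint angles; "qvel": joint speeds; "joint_torque": joint torques, N m; "tool_pos": TCP position; "tcp_rot": TCP orientation; "force": force on the tool from outside, world axes, zero at the start; "moment": the same for the moment, N m; "opening": finger opening in m; "gripper_force": force on a finger pad.
Only numpy, scipy, OpenCV 4.12 (cv2) and the standard library are available. Lean on these libraries where they do the work, as an engineer would, in place of code of your own. Each camera call takes 0.05 s, during which the arm holds its last target. There are 200 camera calls.

## Task

Put the four sanding sleeves away on the wooden rack in order of thickness, one over each post: the thinnest at the rack's red end, then the next thicker each time, to the thickest at the plain end. Lower each one, without dropping it, until it stands upright right down on the board. The thinnest is standing in a light plastic cup: draw it straight up out of the cup, and leave the cup standing where it is.

Things in the scene. Friction and masses are not known exactly. Their poses are not given: they have to be found in the camera images.
- sleeve_32: the thinnest of four sanding sleeves: a stiff open tube, brown abrasive outside, cardboard inside, outer diameter 32 mm, bore 26 mm, 115 mm tall, about 25 g; bears a 40 N grip across its outside. It stands upright on the floor of the plastic cup; the upper 53 mm stick out above the rim. Origin: centre of its lower end; z up along its axis.
- sleeve_42: the second thinnest of four sanding sleeves: a stiff open tube, brown abrasive outside, cardboard inside, outer diameter 42 mm, bore 36 mm, 115 mm tall, about 34 g; bears a 40 N grip across its outside. It stands upright on the blue mat (4 mm thick). Origin: centre of its lower end; z up along its axis.
- sleeve_52: the second thickest of four sanding sleeves: a stiff open tube, brown abrasive outside, cardboard inside, outer diameter 52 mm, bore 46 mm, 115 mm tall, about 43 g; bears a 40 N grip across its outside. It stands upright on the blue mat (4 mm thick). Origin: centre of its lower end; z up along its axis.
- sleeve_64: the thickest of four sanding sleeves: a stiff open tube, brown abrasive outside, cardboard inside, outer diameter 64 mm, bore 58 mm, 115 mm tall, about 54 g; bears a 40 N grip across its outside. It stands upright on the blue mat (4 mm thick). Origin: centre of its lower end; z up along its axis.
- post_1: one of four fixed upright steel posts of the sleeve rack, 8 mm diameter, 60 mm tall. They stand 80 mm apart in a straight row, post_1 to post_4 in that order, on a plywood board 18 mm thick, 335 mm long, 100 mm wide, on the table. Origin: foot of the post, on the board's upper face; x along the row from post_1 towards post_4, z up.
- post_2: post 2 of the row, as post_1: 8 mm diameter, 60 mm tall; origin on the board at its foot, x along the row.
- post_3: post 3 of the row, as post_1: 8 mm diameter, 60 mm tall; origin on the board at its foot, x along the row.
- post_4: post 4 of the row, as post_1: 8 mm diameter, 60 mm tall; origin on the board at its foot, x along the row.
- red_end: the red-painted end board of the rack, 15 mm thick (along the row), 100 mm wide, 45 mm high, fixed; the other end board is alike in bare plywood. It may be at either end of the row, 55 mm beyond the last post there (post_1 or post_4). Origin: centre of its underside, at table height.
- cup: a small translucent white plastic mixing cup, loose and very light (about 15 g), standing on the blue mat: 65 mm tall, 60 mm across the rim, 48 mm across the foot, wall 2 mm, floor 3 mm. It holds the thinnest sleeve with 5 mm or more play all round. Origin: centre of its underside; z up.
Mind the look-alikes: they are no part of the job. What is shaped like the sleeve_52 but purple is not meant.

How it is judged:
By the outcome, as a careful person would: the job done as asked, in the order asked, and still so for the second after the job is handed in, with the robot touching nothing.
It also fails if it takes over 104 s, if anything falls off the work surface, if the arm or the gripper's body presses on something with over 40 N, if the wrist force passes 120 N, or if a joint passes its speed limit or range.

## Working session

There is one attempt and no reset: what is moved stays moved. The work goes in short steps, Python scripts to look and compute and a tool call to move; the robot and the scene stay as the last step left them, time stands still between calls to the robot, and variables do not carry over. Pictures are saved under pics/ and viewed, at most 14 in all, crops included, and the job is handed in when it is done.

Besides the shell and the picture viewer there is one more tool, called after "Emit:" by a JSON object that holds its "api" and its "payload". drive_tool: Moves the arm, as the interface text tells. Its arguments: {"type":"object","properties":{"deltas":{"type":"array"},"jaw":{"type":"number"},"squeeze":{"type":"number"}},"required":["deltas"]}

```bash
mkdir -p pics; python3 - <<'E'
from cell import ctrl
import cv2,numpy as np
s=ctrl.state();print(s['tool_pos'],s['tcp_rot'],s['time'],ctrl.tips_ahead)
a=ctrl.capture("scene");b=ctrl.capture("side")
for n,i in(("scene",a),("side",b)):
    cv2.imwrite(f"pics/{n}0.png",cv2.resize(i[:,:,::-1],(800,600)))
    c=ctrl.get_calibration(n);print(n,np.round(c['intrinsics'],1).tolist(),np.round(c['R'],3).tolist(),np.round(c['t'],3).tolist(), np.round(-c['R'].T@c['t'],3))
    for k in["sleeve_32","sleeve_42","sleeve_52","sleeve_64","post_1","red_end","cup"]:
        print(n,k,[(np.round(d['conf'],2),np.round(d['box'])) for d in ctrl.cut_out(k,n)])
E
```

```text
[0.17255962 0.62617002 0.25222611] [-1.79889977e+02  7.74573864e-03  1.64601756e+02] 0.0 0.022
scene [[348.8, 0.0, 253.8], [0.0, 348.8, 188.9], [0.0, 0.0, 1.0]] [[-0.859, 0.512, -0.006], [0.453, 0.756, -0.472], [-0.238, -0.408, -0.881]] [0.414, -0.3, 1.147] [0.764 0.484 0.872]
scene sleeve_32 [(np.float64(0.84), array([317., 216.,  26.,  35.])), (np.float64(0.84), array([284., 169.,  25.,  47.])), (np.float64(0.76), array([369., 260.,  34.,  29.])), (np.float64(0.66), array([234., 184.,  21.,  36.])), (np.float64(0.55), array([262., 242.,  12.,  21.]))]
scene sleeve_42 [(np.float64(0.84), array([317., 216.,  26.,  35.])), (np.float64(0.84), array([284., 169.,  25.,  47.])), (np.float64(0.76), array([369., 260.,  34.,  29.])), (np.float64(0.66), array([234., 184.,  21.,  36.])), (np.float64(0.55), array([262., 242.,  12.,  21.]))]
scene sleeve_52 [(np.float64(0.84), array([317., 216.,  26.,  35.])), (np.float64(0.84), array([284., 169.,  25.,  47.])), (np.float64(0.76), array([369., 260.,  34.,  29.])), (np.float64(0.66), array([234., 184.,  21.,  36.])), (np.float64(0.55), array([262
[... 1469 characters left out ...]
.,  55.])), (np.float64(0.56), array([181., 137.,  22.,  47.]))]
side sleeve_64 [(np.float64(0.71), array([217., 184.,  35.,  58.])), (np.float64(0.65), array([205., 155.,  25.,  46.])), (np.float64(0.61), array([267., 139.,  12.,  20.])), (np.float64(0.59), array([283., 179.,  19.,  55.])), (np.float64(0.56), array([181., 137.,  22.,  47.]))]
side post_1 [(np.float64(0.74), array([329., 255.,  11.,  26.])), (np.float64(0.53), array([360., 242.,   6.,  26.])), (np.float64(0.47), array([253., 286.,  14.,  28.]))]
side red_end [(np.float64(0.92), array([380., 244.,  38.,  45.])), (np.float64(0.69), array([282., 180.,  20.,  53.]))]
side cup [(np.float64(0.81), array([269., 160.,  22.,  35.]))]
```

View pics/scene0.png

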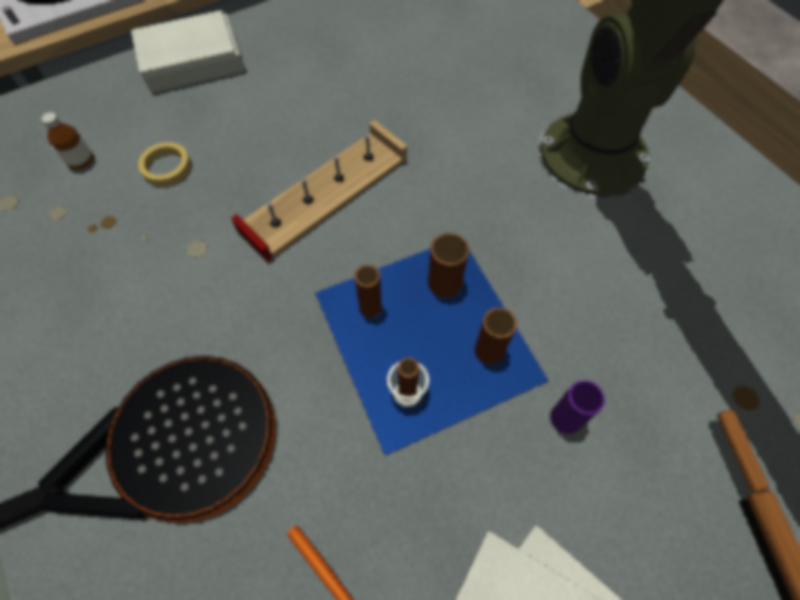

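View pics/side0.png

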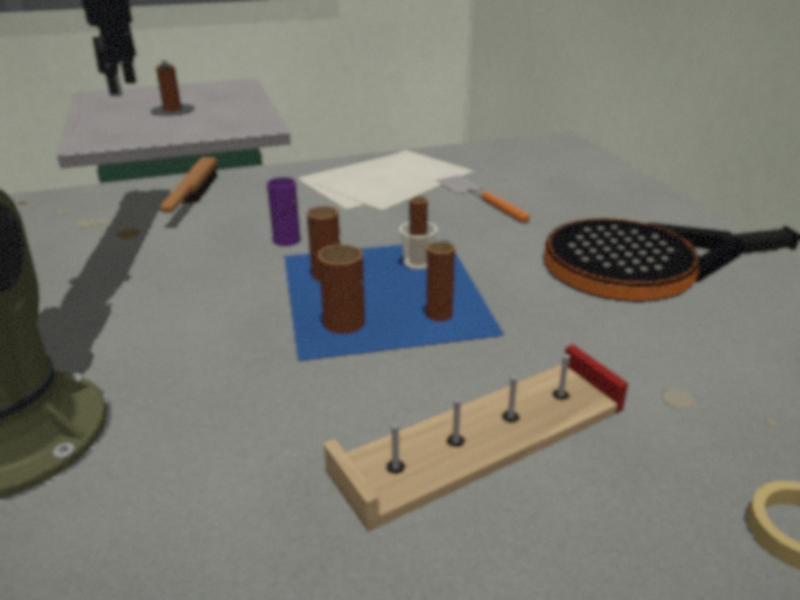

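Four brown sleeves stand on the mat. In the scene picture (800x600) they are sleeve_64 at (448,265), sleeve_52 at (496,335), sleeve_42 at (369,290) and sleeve_32 in the cup at (408,378). The purple tube at (577,407) is a look-alike, and so is the brown one on the far table (170,88 in side). The red end is the far (+x) end, at (252,238). Next I fit the poses.

```bash
cat > h.py <<'E'
from cell import ctrl
import numpy as np,cv2
from scipy.optimize import least_squares
def cal(n):
    c=ctrl.get_calibration(n);return c['intrinsics'],c['R'],c['t']
def proj(c,X):
    K,R,t=c;p=(np.atleast_2d(X)@R.T+t)@K.T;return p[:,:2]/p[:,2:]
A=np.linspace(0,2*np.pi,40,endpoint=False)
def ring(x,y,r,z):return np.c_[x+r*np.cos(A),y+r*np.sin(A),0*A+z]
def cylbox(c,x,y,d,z0,z1):
    p=proj(c,np.r_[ring(x,y,d/2,z0),ring(x,y,d/2,z1)]);return np.r_[p.min(0),p.max(0)]
E
python3 - <<'E'
from h import *
cs={n:cal(n) for n in("scene","side")}
def b(v):v=np.array(v,float);return np.r_[v[:2]-v[2:]/2,v[:2]+v[2:]/2]
obs={'64':(.064,.004,[("scene",(284,169,25,47),[0,1,2,3]),("side",(217,184,35,58),[0,1,2,3])]),
'52':(.052,.004,[("scene",(317,216,26,35),[0,1,2,3]),("side",(205,155,25,46),[0,1])]),
'42':(.042,.004,[("scene",(234,184,21,36),[0,1,2,3]),("side",(283,179,19,55),[0,1,2,3])]),
'32':(.032,.007,[("scene",(262,242,12,21),[0,1,2]),("side",(267,139,12,20),[0,1,2])])}
for k,(d,z,o) in obs.items():
    f=lambda p:np.concatenate([(cylbox(cs[n],*p,d,z,z+.115)-b(v))[i] for n,v,i in o])
    r=least_squares(f,[.55,0.1],loss='soft_l1');print(k,r.x.round(4),np.hypot(*r.x).round(3),f(r.x).round(1))
sf=np.array([(276,222),(309,199),(339,177),(369,156)])*.64;st=np.array([(270,207),(305,183),(337,160),(367,140)])*.64
df=np.array([(395,467),(456,440),(511,415),(561,394)])[::-1]*.64;dt=np.array([(395,430),(457,403),(513,380),(564,357)])[::-1]*.64
def f(p):
    xy=p[:2]+np.arange(4)[:,None]*.08*np.array([np.cos(p[2]),np.sin(p[2])])
    L=np.c_[xy,0*xy[:,0]+.018];H=np.c_[xy,0*xy[:,0]+.078]
    return np.r_[proj(cs['scene'],L)-sf,proj(cs['scene'],H)-st,proj(cs['side'],L)-df,proj(cs['side'],H)-dt].ravel()
r=least_squares(f,[.7,-.1,2.5],loss='soft_l1');p=r.x;print(p,np.degrees(p[2]),f(p).round(1))
for i in range(4):
    q=p[:2]+i*.08*np.array([np.cos(p[2]),np.sin(p[2])]);print(i,q.round(4),np.hypot(*q).round(3))
w=cal('wrist');s=ctrl.state();R=np.array(w[1]);print('wrist cam pos',-R.T@w[2],R.round(3).tolist(),w[0].round(0).tolist())
print(s['q'],s['opening'])
E
```

```text
64 [0.4444 0.1028] 0.456 [ 0.8  3.1  2.6 -1.7  4.5  0.7  0.3  0.6]
52 [0.4484 0.2565] 0.517 [-0.1 -2.1  1.7  0.2  2.2 -1.2]
42 [0.5852 0.0724] 0.59 [ 1.   1.3 -1.7  0.1 -0.3  3.1  0.1  0.5]
32 [0.6103 0.2536] 0.661 [-1.  -0.4  1.1 -0.1 -5.3  0.3]
[ 0.65248885 -0.1668463   3.37184433] 193.19244917541258 [-0.3  0.5 -0.8  0.3 -0.4  0.2 -0.8  0.1 -0.7 -2.4 -1.3 -2.4 -1.1 -2.2
 -0.5 -3.3 -1.1  0.  -1.1  0.9 -0.8  0.4  0.   0.2  0.4 -1.3 -0.  -2.3
 -0.3 -2.  -0.4 -2.9]
0 [ 0.6525 -0.1668] 0.673
1 [ 0.5746 -0.1851] 0.604
2 [ 0.4967 -0.2034] 0.537
3 [ 0.4188 -0.2216] 0.474
wrist cam pos [0.09691721 0.64849488 0.37366256] [[0.265, 0.964, 0.001], [0.917, -0.253, 0.31], [0.299, -0.081, -0.951]] [[341.0, 0.0, 252.0], [0.0, 341.0, 190.0], [0.0, 0.0, 1.0]]
[-73.7890551   18.38986654  -4.01561831  83.10683202   1.29306714
  78.5400948   -3.25736758] 0.08537688444244917
```

```bash
cat >> h.py <<'E'
from scipy.spatial.transform import Rotation as Ro
def rot(yaw):return Ro.from_euler('xyz',[180,0,yaw],degrees=True)
def plan(target,yaw,ncalls=1,row=8):
    """prints per-row tool-frame numbers, one line per call (constant within the call)"""
    s=ctrl.state();p=np.array(s['tool_pos']);T=np.array(target);R=Ro.from_euler('xyz',s['tcp_rot'],degrees=True)
    e=(R.inv()*rot(yaw)).as_rotvec(degrees=True);n=ncalls*row;a=e/n
    for c in range(ncalls):
        d=(T-p)/(ncalls-c)
        M=np.zeros((3,3));Q=R
        for k in range(row):M+=Q.as_matrix();Q=Q*Ro.from_rotvec(a,degrees=True)
        t=np.linalg.solve(M,d);r=np.r_[t/.03,a/4].round(3);print(c,r.tolist())
        for k in range(row):p=p+R.as_matrix()@(r[:3]*.03);R=R*Ro.from_rotvec(r[3:]*4,degrees=True)
    print('end',p.round(4),R.as_euler('xyz',degrees=True).round(2))
E
python3 -c "
from h import *
plan([.50,.17,.34],13.2,5)"
```

```text
0 [-0.427, -0.206, -0.072, 0.0, -0.0, 0.946]
1 [-0.472, 0.038, -0.072, 0.0, -0.0, 0.946]
2 [-0.389, 0.27, -0.072, 0.0, -0.0, 0.946]
3 [-0.199, 0.43, -0.073, 0.0, -0.0, 0.946]
4 [0.044, 0.471, -0.072, 0.0, -0.0, 0.946]
end [0.5  0.17 0.34] [-179.99   -0.     13.24]
```

Emit:
{"api": "drive_tool", "payload": {"deltas": [[-0.43, -0.21, -0.07, 0, 0, 0.946], [-0.43, -0.21, -0.07, 0, 0, 0.946], [-0.43, -0.21, -0.07, 0, 0, 0.946], [-0.43, -0.21, -0.07, 0, 0, 0.946], [-0.43, -0.21, -0.07, 0, 0, 0.946], [-0.43, -0.21, -0.07, 0, 0, 0.946], [-0.43, -0.21, -0.07, 0, 0, 0.946], [-0.43, -0.21, -0.07, 0, 0, 0.946]]}}

```text
time: 1.47
tool_pos: [0.2388, 0.5334, 0.2703]
tcp_rot: [180.0, 0.0, 134.1]
force: [0.8, -0.2, 0.0]
opening: 0.0856
gripper_force: 0.0
```

Emit:
{"api": "drive_tool", "payload": {"deltas": [[-0.47, 0.04, -0.07, 0, 0, 0.946], [-0.47, 0.04, -0.07, 0, 0, 0.946], [-0.47, 0.04, -0.07, 0, 0, 0.946], [-0.47, 0.04, -0.07, 0, 0, 0.946], [-0.47, 0.04, -0.07, 0, 0, 0.946], [-0.47, 0.04, -0.07, 0, 0, 0.946], [-0.47, 0.04, -0.07, 0, 0, 0.946], [-0.47, 0.04, -0.07, 0, 0, 0.946]]}}

```text
time: 2.13
tool_pos: [0.3045, 0.4428, 0.2871]
tcp_rot: [180.0, -0.0, 103.9]
force: [0.1, 0.2, -0.7]
opening: 0.0851
gripper_force: 0.0
```

Emit:
{"api": "drive_tool", "payload": {"deltas": [[-0.39, 0.27, -0.07, 0, 0, 0.946], [-0.39, 0.27, -0.07, 0, 0, 0.946], [-0.39, 0.27, -0.07, 0, 0, 0.946], [-0.39, 0.27, -0.07, 0, 0, 0.946], [-0.39, 0.27, -0.07, 0, 0, 0.946], [-0.39, 0.27, -0.07, 0, 0, 0.946], [-0.39, 0.27, -0.07, 0, 0, 0.946], [-0.39, 0.27, -0.07, 0, 0, 0.946]]}}

```text
time: 2.8
tool_pos: [0.3698, 0.3512, 0.304]
tcp_rot: [180.0, -0.0, 73.6]
force: [-0.5, 0.3, 0.3]
opening: 0.0851
gripper_force: 0.0
```

Emit:
{"api": "drive_tool", "payload": {"deltas": [[-0.2, 0.43, -0.07, 0, 0, 0.946], [-0.2, 0.43, -0.07, 0, 0, 0.946], [-0.2, 0.43, -0.07, 0, 0, 0.946], [-0.2, 0.43, -0.07, 0, 0, 0.946], [-0.2, 0.43, -0.07, 0, 0, 0.946], [-0.2, 0.43, -0.07, 0, 0, 0.946], [-0.2, 0.43, -0.07, 0, 0, 0.946], [-0.2, 0.43, -0.07, 0, 0, 0.946]]}}

```text
time: 3.47
tool_pos: [0.4352, 0.2597, 0.3208]
tcp_rot: [180.0, -0.0, 43.3]
force: [0.1, 0.0, 1.2]
opening: 0.0853
gripper_force: 0.0
```

Emit:
{"api": "drive_tool", "payload": {"deltas": [[0.04, 0.47, -0.07, 0, 0, 0.946], [0.04, 0.47, -0.07, 0, 0, 0.946], [0.04, 0.47, -0.07, 0, 0, 0.946], [0.04, 0.47, -0.07, 0, 0, 0.946], [0.04, 0.47, -0.07, 0, 0, 0.946], [0.04, 0.47, -0.07, 0, 0, 0.946], [0.04, 0.47, -0.07, 0, 0, 0.946], [0.04, 0.47, -0.07, 0, 0, 0.946]]}}

```text
time: 4.13
tool_pos: [0.4996, 0.1682, 0.3375]
tcp_rot: [-180.0, -0.0, 13.1]
force: [0.1, 0.8, 0.3]
opening: 0.0854
gripper_force: 0.0
```

```bash
python3 - <<'E'
from h import *
s=ctrl.state();print(s['tool_pos'],s['tcp_rot'],s['time'],np.round(s['q'],1))
i=ctrl.capture("wrist");cv2.imwrite("pics/w1.png",cv2.resize(i[:,:,::-1],(800,600)))
for k in["sleeve_32","cup"]:
    for d in ctrl.cut_out(k,"wrist"):print(k,round(d['conf'],2),np.round(d['box']))
E
```

```text
[0.49960239 0.16820718 0.33752899] [-1.79994352e+02 -2.12379243e-02  1.30579987e+01] 4.1333 [-47.6   1.1  26.7  93.7  -0.5  85.3 -97.8]
sleeve_32 0.82 [ 43. 181.  84.  68.]
sleeve_32 0.8 [202.  34.  43.  46.]
sleeve_32 0.72 [355. 102.  67.  42.]
sleeve_32 0.61 [169. 178.  66.  64.]
sleeve_32 0.56 [297. 213.  60.  78.]
sleeve_32 0.31 [508. 209.   7.  12.]
cup 0.71 [205.  36.  57.  65.]
```

View pics/w1.png

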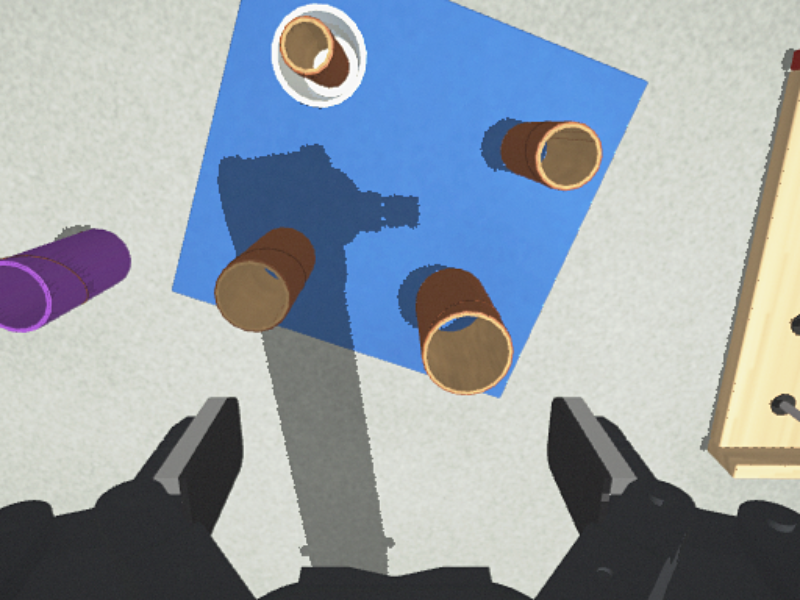

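The wrist view shows the rim centres (800 px) of sleeve_32 at (307,45), 42 at (569,156), 52 at (252,296) and 64 at (467,353). The purple look-alike is off the mat at (20,295), and the rack is at the right edge.

Next I turn these into positions.

```bash
cat >> h.py <<'E'
def back(c,uv,z):
    K,R,t=c;C=-R.T@t;d=R.T@np.linalg.inv(K)@np.r_[uv,1];return (C+d*(z-C[2])/d[2])[:2]
def rimfit(c,ext,z,d):
    """ext: l,r,t,b of rim in 800px"""
    o=np.array([ext[0],ext[2],ext[1],ext[3]])*.64
    def f(p):
        q=proj(c,ring(p[0],p[1],p[2]/2,z));return np.r_[q.min(0),q.max(0)]-o
    x0=back(c,[(o[0]+o[2])/2,(o[1]+o[3])/2],z);r=least_squares(f,[*x0,d],x_scale=[.1,.1,.01]);return r.x.round(4),f(r.x).round(1)
E
python3 - <<'E'
from h import *
c=cal('wrist')
for k,e,z,d in(('42',(536,602,122,190),.119,.042),('52',(215,290,262,331),.119,.052),('64',(422,512,311,395),.119,.064),('32',(281,334,16,75),.122,.032)):
    print(k,rimfit(c,e,z,d))
print('cup',rimfit(c,(272,367,3,107),.069,.060))
i=ctrl.cut_out
# posts rough feet: 
print(back(c,np.array([783,405])*.64,.018),back(c,np.array([800,325])*.64,.018))
E
```

```text
42 (array([0.584 , 0.0783, 0.0406]), array([-0.1,  0.1,  0.1, -0.1]))
52 (array([0.449 , 0.2547, 0.0494]), array([ 0.3, -0.3, -0.3,  0.3]))
64 (array([0.442 , 0.1038, 0.0629]), array([-0.2,  0.3,  0.2, -0.3]))
32 (array([0.6082, 0.2458, 0.0308]), array([-0.2,  0.1,  0.2, -0.2]))
cup (array([0.6086, 0.2461, 0.0638]), array([-0.1,  0.1,  0.1, -0.1]))
[ 0.41912779 -0.22029081] [ 0.49577646 -0.19934265]
```

```bash
python3 -c "
from h import *
plan([.608,.246,.17],13.2,1)"
```

```text
0 [0.514, -0.213, 0.699, -0.001, -0.001, -0.0]
end [0.6081 0.246  0.17  ] [ 1.800e+02 -1.000e-02  1.319e+01]
```

Emit:
{"api": "drive_tool", "payload": {"deltas": [[0.514, -0.213, 0.7, 0, 0, 0], [0.514, -0.213, 0.7, 0, 0, 0], [0.514, -0.213, 0.7, 0, 0, 0], [0.514, -0.213, 0.7, 0, 0, 0], [0.514, -0.213, 0.7, 0, 0, 0], [0.514, -0.213, 0.7, 0, 0, 0], [0.514, -0.213, 0.7, 0, 0, 0], [0.514, -0.213, 0.7, 0, 0, 0]], "jaw": 56, "squeeze": 20}}

```text
time: 4.95
tool_pos: [0.6072, 0.2493, 0.1677]
tcp_rot: [-179.9, 0.0, 13.5]
force: [-0.1, -0.3, 1.3]
opening: 0.056
gripper_force: 0.0
```

```bash
python3 - <<'E'
from h import *
s=ctrl.state();print(s['tool_pos'],s['opening'])
i=ctrl.capture("wrist");cv2.imwrite("pics/w2.png",cv2.resize(i[:,:,::-1],(800,600)))
plan([.608,.246,.109],13.2,1,6)
E
```

```text
[0.60719459 0.2492971  0.16772983] 0.0559796324517654
0 [0.002, 0.027, 0.296, 0.001, 0.013, 0.015]
end [0.608 0.246 0.109] [180.     0.    13.21]
```

View pics/w2.png

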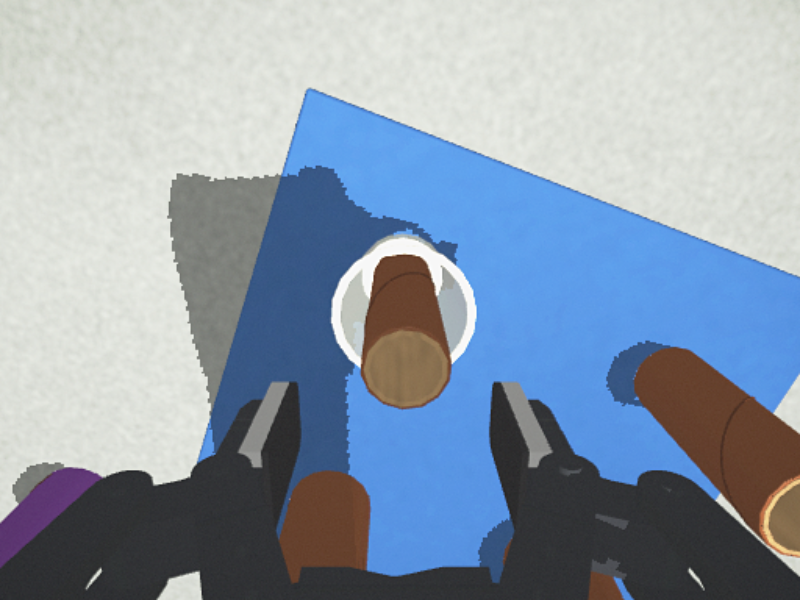

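The sleeve_32 rim is at (405,368), nearly centred between the jaws at (395). The cup is clear of the fingers.

```bash
python3 - <<'E'
from h import *
s=ctrl.state();print(s['tool_pos'],s['tcp_rot'])
x=rimfit(cal('wrist'),(361,450,328,409),.122,.032);print(x)
plan([x[0][0],x[0][1],.109],13.2,1,7)
E
```

```text
[0.60667946 0.25072585 0.16227509] [179.97580405   0.31429503  13.56570456]
(array([0.6102, 0.2485, 0.0296]), array([-0.1,  0.1,  0.1, -0.1]))
0 [0.015, 0.014, 0.254, 0.001, 0.011, 0.013]
end [0.6103 0.2485 0.1089] [-1.80e+02  1.00e-02  1.32e+01]
```

Emit:
{"api": "drive_tool", "payload": {"deltas": [[0, 0, 0, 0, 0, 0], [0, 0, 0, 0, 0, 0], [0, 0, 0, 0, 0, 0], [0, 0, 0, 0, 0, 0], [0, 0, 0, 0, 0, 0], [0, 0, 0, 0, 0, 0], [0, 0, 0, 0, 0, 0], [0, 0, 0, 0, 0, 0]]}}

```text
time: 5.67
tool_pos: [0.6077, 0.2468, 0.1698]
tcp_rot: [-180.0, -0.0, 13.2]
force: [-0.6, 0.5, -0.8]
opening: 0.0562
gripper_force: 0.0
```

```bash
python3 - <<'E'
from h import *
s=ctrl.state();print(s['tool_pos'],s['tcp_rot'],s['qvel'],s['time'])
i=ctrl.capture("wrist")
for d in ctrl.cut_out("sleeve_32","wrist"):print(round(d['conf'],2),np.array(d['box'])/.64)
s=ctrl.state();print(s['tool_pos'],s['tcp_rot'])
E
```

```text
[0.60765918 0.24678372 0.1698148 ] [-1.79975204e+02 -3.71006688e-02  1.32351358e+01] [-0.01783375  0.3798426  -0.08257189 -0.00809859  0.07044631  0.01747179
  0.06884074] 5.6667
0.85 [396.5625 328.125   88.4375 150.3125]
0.77 [559.0625  568.4375  121.25     57.65625]
0.65 [713.75    448.75    172.65625 207.65625]
0.64 [ 50.78125 520.15625 101.5625  109.84375]
0.62 [321.5625  526.71875  86.71875 115.3125 ]
[0.60763361 0.24679796 0.16953584] [-1.79987728e+02 -1.60078173e-02  1.32383233e+01]
```

```bash
python3 - <<'E'
from h import *
x=rimfit(cal('wrist'),(352,441,322,403),.122,.032);print(x)
plan([x[0][0],x[0][1],.109],13.2,1,6)
E
```

```text
(array([0.6095, 0.2472, 0.0307]), array([ 0., -0., -0.,  0.]))
0 [0.011, 0.0, 0.336, -0.001, -0.001, 0.002]
end [0.6096 0.2473 0.1091] [1.7999e+02 1.0000e-02 1.3190e+01]
```

Emit:
{"api": "drive_tool", "payload": {"deltas": [[0.01, 0, 0.2, 0, 0, 0], [0.01, 0, 0.3, 0, 0, 0], [0.01, 0, 0.4, 0, 0, 0], [0.01, 0, 0.4, 0, 0, 0], [0.01, 0, 0.35, 0, 0, 0], [0.01, 0, 0.25, 0, 0, 0], [0, 0, 0.1, 0, 0, 0], [0, 0, 0, 0, 0, 0]], "jaw": 56}}

```text
time: 6.43
tool_pos: [0.6088, 0.2469, 0.1079]
tcp_rot: [180.0, 0.1, 13.2]
force: [-0.1, 0.3, -0.6]
opening: 0.0559
gripper_force: 0.0
```

Emit:
{"api": "drive_tool", "payload": {"deltas": [[0, 0, 0, 0, 0, 0], [0, 0, 0, 0, 0, 0], [0, 0, 0, 0, 0, 0], [0, 0, 0, 0, 0, 0], [0, 0, 0, 0, 0, 0], [0, 0, 0, 0, 0, 0], [0, 0, 0, 0, 0, 0], [0, 0, 0, 0, 0, 0]], "jaw": 0, "squeeze": 25}}

```text
time: 7.1
tool_pos: [0.6099, 0.2474, 0.1101]
tcp_rot: [-180.0, -0.1, 13.2]
force: [0.5, 0.2, 3.6]
opening: 0.0325
gripper_force: 25.0
```

Emit:
{"api": "drive_tool", "payload": {"deltas": [[0, 0, -0.2, 0, 0, 0], [0, 0, -0.5, 0, 0, 0], [0, 0, -0.8, 0, 0, 0], [0, 0, -0.9, 0, 0, 0], [0, 0, -0.9, 0, 0, 0], [0, 0, -0.8, 0, 0, 0], [0, 0, -0.4, 0, 0, 0], [0, 0, -0.2, 0, 0, 0]]}}

```text
time: 7.77
tool_pos: [0.6101, 0.2474, 0.2526]
tcp_rot: [-180.0, -0.2, 13.2]
force: [0.0, 0.4, -0.3]
opening: 0.0325
gripper_force: 24.9
```

```bash
python3 - <<'E'
from h import *
plan([.6,-.02,.25],13.2,1)
plan([.652,-.167,.25],13.2,2)
E
```

```text
0 [-0.296, 1.075, 0.01, -0.001, -0.005, 0.001]
end [ 0.5999 -0.02    0.2499] [-1.7999e+02 -1.0000e-02  1.3200e+01]
0 [-0.113, 0.86, 0.005, -0.001, -0.003, 0.001]
1 [-0.111, 0.861, 0.005, -0.001, -0.003, 0.001]
end [ 0.6521 -0.167   0.25  ] [1.7998e+02 2.0000e-02 1.3170e+01]
```

Emit:
{"api": "drive_tool", "payload": {"deltas": [[-0.05, 0.3, 0, 0, 0, 0], [-0.1, 0.7, 0, 0, 0, 0], [-0.12, 0.95, 0, 0, 0, 0], [-0.12, 0.95, 0, 0, 0, 0], [-0.12, 0.95, 0, 0, 0, 0], [-0.12, 0.95, 0, 0, 0, 0], [-0.12, 0.95, 0, 0, 0, 0], [-0.12, 0.95, 0, 0, 0, 0]]}}

```text
time: 8.43
tool_pos: [0.6287, 0.0433, 0.2479]
tcp_rot: [180.0, 0.2, 13.2]
force: [1.1, 0.5, 0.0]
opening: 0.0321
gripper_force: 24.9
```

Emit:
{"api": "drive_tool", "payload": {"deltas": [[-0.12, 0.95, 0, 0, 0, 0], [-0.12, 0.9, 0, 0, 0, 0], [-0.1, 0.7, 0, 0, 0, 0], [-0.08, 0.5, 0, 0, 0, 0], [-0.02, 0.2, 0, 0, 0, 0], [0, 0, 0, 0, 0, 0], [0, 0, 0, 0, 0, 0], [0, 0, 0, 0, 0, 0]]}}

```text
time: 9.1
tool_pos: [0.6393, -0.0504, 0.2495]
tcp_rot: [-179.9, 0.1, 13.4]
force: [0.1, 0.6, -0.7]
opening: 0.0319
gripper_force: 24.9
```

```bash
python3 - <<'E'
from h import *
s=ctrl.state();print(s['tool_pos'],s['tcp_rot'])
i=ctrl.capture("wrist");cv2.imwrite("pics/w3.png",cv2.resize(i[:,:,::-1],(800,600)))
for d in ctrl.cut_out("post_1","wrist"):print(round(d['conf'],2),np.array(d['box'])/.64)
print(repr(cal('wrist')))
E
```

```text
[ 0.63929318 -0.05038604  0.24946429] [-1.79923172e+02  5.76961614e-02  1.33662086e+01]
0.95 [575.15625 282.5      58.125    46.25   ]
0.78 [567.1875  393.59375  50.46875  58.90625]
0.51 [547.5     464.375    27.65625  14.375  ]
(array([[340.781558  ,   0.        , 252.40355444],
       [  0.        , 340.781558  , 190.40465702],
       [  0.        ,   0.        ,   1.        ]]), array([[ 0.2318599 , -0.97274687, -0.00212641],
       [-0.92480172, -0.22110868,  0.30960091],
       [-0.30163348, -0.06981753, -0.95086422]]), array([-0.1961071 ,  0.54223507,  0.56631754]))
```

View pics/w3.png

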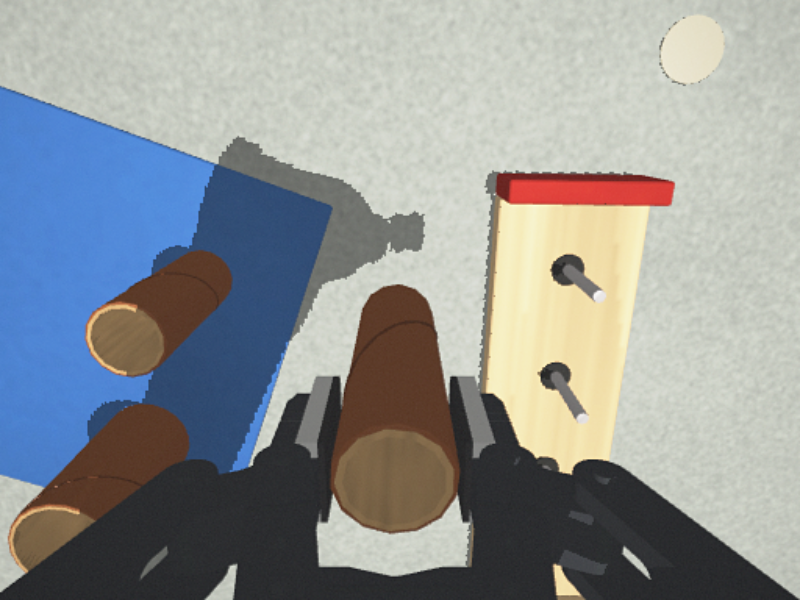

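The picture shows two posts clearly. The post by the red end has its foot at (568,270) and top at (599,296), and the next has its foot at (555,376) and top at (583,419). The third foot is at (547,464), and sleeve_32 hangs straight in the jaws.

```bash
python3 - <<'E'
from h import *
c=cal('wrist')
F=np.array([(568,270),(555,376),(547,465)])*.64;T=np.array([(599,296),(583,419)])*.64
for u in F:print(back(c,u,.018).round(4))
for u in T:print(back(c,u,.078).round(4))
def pts(p):return p[:2]-np.arange(4)[:,None]*.08*np.array([np.cos(p[2]),np.sin(p[2])])
def f(p):
    q=pts(p);return np.r_[proj(c,np.c_[q[:3],[.018]*3])-F,proj(c,np.c_[q[:2],[.078]*2])-T].ravel()
r=least_squares(f,[.65,-.167,.23]);print(r.x[:2],np.degrees(r.x[2]),f(r.x).round(1));print(pts(r.x).round(4))
print(rimfit(c,(332,459,429,532),.262,.032))
s=ctrl.state();print(s['tool_pos'])
plan([*pts(r.x)[0],.21],13.2,1,6)
E
```

```text
[ 0.6529 -0.168 ]
[ 0.5747 -0.1852]
[ 0.5008 -0.2038]
[ 0.6534 -0.1672]
[ 0.575  -0.1855]
[ 0.6533969  -0.16724935] 13.315738631259554 [-0.5 -0.6  0.6 -0.6 -0.6  2.2  0.  -0.   0.4 -0.5]
[[ 0.6534 -0.1672]
 [ 0.5755 -0.1857]
 [ 0.4977 -0.2041]
 [ 0.4198 -0.2225]]
(array([ 0.6379, -0.0504,  0.0301]), array([ 0.6, -0.7, -0.6,  0.8]))
[ 0.63950886 -0.0503846   0.24993988]
0 [-0.074, 0.65, 0.222, -0.002, 0.001, 0.008]
end [ 0.6535 -0.1673  0.2099] [-1.80e+02 -1.00e-02  1.32e+01]
```

Emit:
{"api": "drive_tool", "payload": {"deltas": [[-0.03, 0.2, 0.1, 0, 0, 0], [-0.07, 0.6, 0.2, 0, 0, 0], [-0.1, 0.9, 0.3, 0, 0, 0], [-0.1, 0.9, 0.3, 0, 0, 0], [-0.07, 0.7, 0.2, 0, 0, 0], [-0.05, 0.4, 0.15, 0, 0, 0], [-0.03, 0.2, 0.1, 0, 0, 0], [0, 0, 0, 0, 0, 0]]}}

```text
time: 9.87
tool_pos: [0.6526, -0.1704, 0.209]
tcp_rot: [-180.0, 0.1, 13.1]
force: [-0.5, 0.2, 0.4]
opening: 0.0322
gripper_force: 24.9
```

Emit:
{"api": "drive_tool", "payload": {"deltas": [[0, 0, 0, 0, 0, 0], [0, 0, 0, 0, 0, 0], [0, 0, 0, 0, 0, 0], [0, 0, 0, 0, 0, 0], [0, 0, 0.0, 0, 0, 0], [0, 0, 0, 0, 0, 0], [0, 0, 0, 0, 0, 0], [0, 0, 0, 0, 0, 0]]}}

```text
time: 10.53
tool_pos: [0.6532, -0.1692, 0.2099]
tcp_rot: [-180.0, -0.0, 13.2]
force: [-0.2, 0.8, -0.5]
opening: 0.0323
gripper_force: 24.9
```

```bash
python3 - <<'E'
from h import *
s=ctrl.state();print(s['tool_pos'],s['force'])
plan([.6535,-.1673,.1225],13.2,1,8)
i=ctrl.capture("side");cv2.imwrite("pics/s1.png",cv2.resize(i[120:320,180:440,::-1],(780,600)))
E
```

```text
[ 0.65317167 -0.16922328  0.20989691] [-0.21931324  0.79491458 -0.52605374]
0 [0.003, -0.007, 0.364, -0.0, -0.0, 0.002]
end [ 0.6535 -0.1674  0.1225] [-1.800e+02 -1.000e-02  1.318e+01]
```

View pics/s1.png

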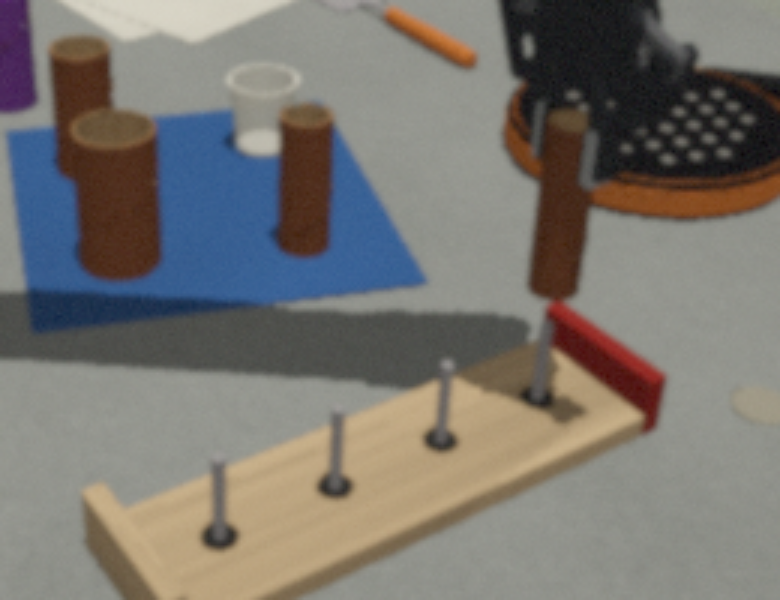

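The cup is still standing at (262,110). The lower end of sleeve_32 at (553,290) lines up above the red-end post, whose top is at (546,315).

Emit:
{"api": "drive_tool", "payload": {"deltas": [[0, -0.03, 0.2, 0, 0, 0], [0, -0.03, 0.4, 0, 0, 0], [0, 0, 0.5, 0, 0, 0], [0, 0, 0.5, 0, 0, 0], [0, 0, 0.5, 0, 0, 0], [0, 0, 0.4, 0, 0, 0], [0, 0, 0.25, 0, 0, 0], [0, 0, 0.1, 0, 0, 0]]}}

```text
time: 11.25
tool_pos: [0.6518, -0.1672, 0.1222]
tcp_rot: [-179.9, 0.1, 13.2]
force: [0.1, 0.2, -0.1]
opening: 0.0323
gripper_force: 24.9
```

Emit:
{"api": "drive_tool", "payload": {"deltas": [[0, 0, 0.01, 0, 0, 0], [0, 0, 0.01, 0, 0, 0], [0, 0, 0.01, 0, 0, 0], [0, 0, 0.01, 0, 0, 0], [0, 0, 0.01, 0, 0, 0], [0, 0, 0.01, 0, 0, 0], [0, 0, 0, 0, 0, 0], [0, 0, 0, 0, 0, 0]]}}

```text
time: 11.92
tool_pos: [0.6528, -0.1675, 0.1226]
tcp_rot: [-180.0, -0.0, 13.2]
force: [-0.1, 1.2, -0.6]
opening: 0.0324
gripper_force: 24.9
```

Emit:
{"api": "drive_tool", "payload": {"deltas": [[0, 0, 0.015, 0, 0, 0], [0, 0, 0.015, 0, 0, 0], [0, 0, 0.015, 0, 0, 0], [0, 0, 0.015, 0, 0, 0], [0, 0, 0.01, 0, 0, 0], [0, 0, 0, 0, 0, 0], [0, 0, 0, 0, 0, 0], [0, 0, 0, 0, 0, 0]]}}

```text
time: 12.58
tool_pos: [0.653, -0.1676, 0.121]
tcp_rot: [180.0, -0.0, 13.2]
force: [-1.6, 0.2, 5.3]
opening: 0.0323
gripper_force: 25.2
```

Emit:
{"api": "drive_tool", "payload": {"deltas": [[0, 0, 0, 0, 0, 0], [0, 0, 0, 0, 0, 0], [0, 0, 0, 0, 0, 0], [0, 0, 0, 0, 0, 0], [0, 0, 0, 0, 0, 0], [0, 0, 0, 0, 0, 0], [0, 0, 0, 0, 0, 0], [0, 0, 0, 0, 0, 0]], "jaw": 64}}

```text
time: 13.25
tool_pos: [0.6527, -0.1675, 0.1204]
tcp_rot: [-180.0, -0.0, 13.2]
force: [-0.2, 0.6, -0.0]
opening: 0.0639
gripper_force: 0.0
```

Emit:
{"api": "drive_tool", "payload": {"deltas": [[0, 0, -0.2, 0, 0, 0], [0, 0, -0.4, 0, 0, 0], [0, 0, -0.5, 0, 0, 0], [0, 0, -0.5, 0, 0, 0], [0, 0, -0.5, 0, 0, 0], [0, 0, -0.4, 0, 0, 0], [0, 0, -0.3, 0, 0, 0], [0, 0, -0.2, 0, 0, 0]]}}

```text
time: 13.92
tool_pos: [0.6532, -0.1678, 0.2124]
tcp_rot: [180.0, -0.1, 13.2]
force: [0.2, -0.3, 0.3]
opening: 0.0641
gripper_force: 0.0
```

```bash
python3 - <<'E'
from h import *
s=ctrl.state();print(s['tool_pos'],s['force'])
plan([.584,.0783,.19],13.2,1,8)
i=ctrl.capture("side");cv2.imwrite("pics/s2.png",cv2.resize(i[120:320,180:440,::-1],(780,600)))
E
```

```text
[ 0.65321296 -0.16780292  0.21241155] [ 0.22363226 -0.27652397  0.31388414]
0 [-0.046, -1.064, 0.093, 0.001, -0.004, 0.001]
end [0.5841 0.0783 0.19  ] [1.7999e+02 1.0000e-02 1.3200e+01]
```

View pics/s2.png

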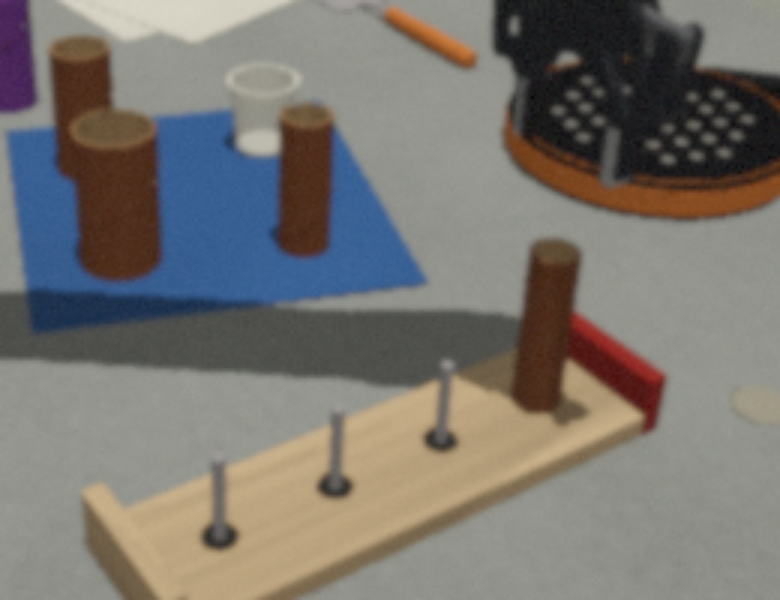

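sleeve_32 now stands upright on the board on the red-end post, at (545,330), and the cup has not moved. The next pick is sleeve_42.

Emit:
{"api": "drive_tool", "payload": {"deltas": [[-0.01, -0.3, 0.0, 0, 0, 0], [-0.03, -0.7, 0, 0, 0, 0], [-0.05, -1, 0.1, 0, 0, 0], [-0.05, -1, 0.1, 0, 0, 0], [-0.05, -1, 0.1, 0, 0, 0], [-0.05, -1, 0.1, 0, 0, 0], [-0.05, -1, 0.1, 0, 0, 0], [-0.04, -1, 0.1, 0, 0, 0]]}}

```text
time: 14.63
tool_pos: [0.5934, 0.0368, 0.1912]
tcp_rot: [-180.0, 0.1, 13.3]
force: [0.1, 0.1, 0.2]
opening: 0.0641
gripper_force: 0.0
```

Emit:
{"api": "drive_tool", "payload": {"deltas": [[-0.03, -0.8, 0.1, 0, 0, 0], [-0.01, -0.5, 0.04, 0, 0, 0], [0, -0.2, 0, 0, 0, 0], [0, 0, 0, 0, 0, 0], [0, 0, 0, 0, 0, 0], [0, 0, 0, 0, 0, 0], [0, 0, 0, 0, 0, 0], [0, 0, 0, 0, 0, 0]]}}

```text
time: 15.3
tool_pos: [0.5839, 0.0766, 0.1883]
tcp_rot: [180.0, -0.0, 13.1]
force: [0.4, -0.3, -0.0]
opening: 0.0642
gripper_force: 0.0
```

```bash
python3 - <<'E'
from h import *
s=ctrl.state();print(s['tool_pos'],s['tcp_rot'])
plan([.584,.0783,.107],13.2,1,1)
i=ctrl.capture("wrist");cv2.imwrite("pics/w4.png",cv2.resize(i[:,:,::-1],(800,600)))
E
```

```text
[0.58385731 0.07656852 0.18834344] [ 1.79978149e+02 -1.42254541e-02  1.31007867e+01]
0 [0.017, -0.056, 2.711, 0.005, -0.004, -0.025]
end [0.584  0.0783 0.107 ] [180.    0.   13.2]
```

View pics/w4.png

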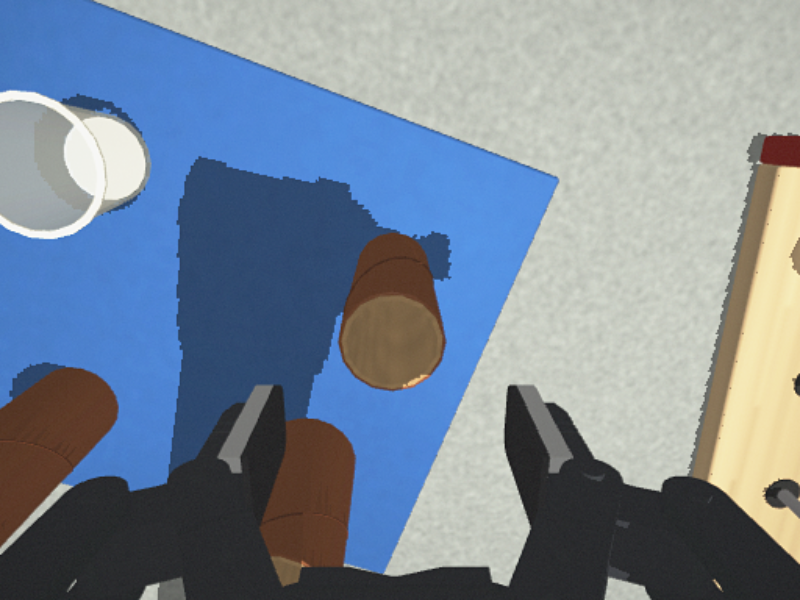

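sleeve_42's rim at (392,342) is centred between the jaws.

Emit:
{"api": "drive_tool", "payload": {"deltas": [[0.01, -0.03, 0.2, 0, 0, 0], [0.01, -0.02, 0.4, 0, 0, 0], [0, 0, 0.5, 0, 0, 0], [0, 0, 0.5, 0, 0, 0], [0, 0, 0.5, 0, 0, 0], [0, 0, 0.4, 0, 0, 0], [0, 0, 0.15, 0, 0, 0], [0, 0, 0.05, 0, 0, 0]]}}

```text
time: 16.02
tool_pos: [0.5829, 0.0796, 0.1056]
tcp_rot: [180.0, 0.1, 13.2]
force: [-0.8, 0.2, 0.1]
opening: 0.0642
gripper_force: 0.0
```

Emit:
{"api": "drive_tool", "payload": {"deltas": [[0, 0, 0, 0, 0, 0], [0, 0, 0, 0, 0, 0], [0, 0, 0, 0, 0, 0], [0, 0, 0, 0, 0, 0], [0, 0, 0, 0, 0, 0], [0, 0, 0, 0, 0, 0], [0, 0, 0, 0, 0, 0], [0, 0, 0, 0, 0, 0]], "jaw": 0, "squeeze": 25}}

```text
time: 16.68
tool_pos: [0.5843, 0.0798, 0.1079]
tcp_rot: [-180.0, -0.1, 13.2]
force: [0.1, -0.9, 3.0]
opening: 0.0411
gripper_force: 26.8
```

Emit:
{"api": "drive_tool", "payload": {"deltas": [[0, 0, -0.2, 0, 0, 0], [0, 0, -0.5, 0, 0, 0], [0, 0, -0.8, 0, 0, 0], [0, 0, -0.9, 0, 0, 0], [0, 0, -0.9, 0, 0, 0], [0, 0, -0.8, 0, 0, 0], [0, 0, -0.5, 0, 0, 0], [0, 0, -0.2, 0, 0, 0]]}}

```text
time: 17.35
tool_pos: [0.5848, 0.0797, 0.2543]
tcp_rot: [-180.0, -0.2, 13.2]
force: [0.3, -0.7, -0.1]
opening: 0.0411
gripper_force: 26.6
```

```bash
python3 - <<'E'
from h import *
s=ctrl.state();print(s['tool_pos'],s['tcp_rot'])
plan([.5752,-.1855,.22],13.2,1,1)
E
```

```text
[0.58483233 0.07971418 0.25430659] [-179.97743039   -0.24557206   13.23374594]
0 [-2.341, 8.533, 1.13, -0.006, -0.061, 0.008]
end [ 0.5752 -0.1855  0.22  ] [180.   -0.   13.2]
```

Emit:
{"api": "drive_tool", "payload": {"deltas": [[-0.08, 0.3, 0, 0, 0, 0], [-0.19, 0.7, 0, 0, 0, 0], [-0.26, 0.95, 0, 0, 0, 0], [-0.26, 0.95, 0, 0, 0, 0], [-0.26, 0.95, 0, 0, 0, 0], [-0.26, 0.95, 0, 0, 0, 0], [-0.26, 0.95, 0, 0, 0, 0], [-0.26, 0.95, 0, 0, 0, 0]]}}

```text
time: 18.02
tool_pos: [0.5749, -0.1305, 0.2494]
tcp_rot: [-180.0, 0.2, 13.2]
force: [0.8, 0.1, -1.1]
opening: 0.0412
gripper_force: 26.5
```

Emit:
{"api": "drive_tool", "payload": {"deltas": [[-0.22, 0.8, 0.1, 0, 0, 0], [-0.17, 0.6, 0.3, 0, 0, 0], [-0.08, 0.3, 0.4, 0, 0, 0], [-0.04, 0.13, 0.2, 0, 0, 0], [0, 0, 0.1, 0, 0, 0], [0, 0, 0, 0, 0, 0], [0, 0, 0, 0, 0, 0], [0, 0, 0, 0, 0, 0]]}}

```text
time: 18.68
tool_pos: [0.5747, -0.1839, 0.2185]
tcp_rot: [-180.0, -0.0, 13.4]
force: [1.0, 0.7, -0.2]
opening: 0.0414
gripper_force: 26.6
```

Emit:
{"api": "drive_tool", "payload": {"deltas": [[0, 0, 0, 0, 0, 0], [0, 0, 0, 0, 0, 0], [0, 0, 0, 0, 0, 0], [0, 0, 0, 0, 0, 0], [0, 0, 0, 0, 0, 0], [0, 0, 0, 0, 0, 0], [0, 0, 0, 0, 0, 0], [0, 0, 0, 0, 0, 0]]}}

```text
time: 19.35
tool_pos: [0.574, -0.1855, 0.2182]
tcp_rot: [-180.0, 0.0, 13.2]
force: [0.2, 0.6, -0.3]
opening: 0.0406
gripper_force: 26.6
```

```bash
python3 - <<'E'
from h import *
s=ctrl.state();print(s['tool_pos'],s['tcp_rot'])
plan([.5752,-.1855,.123],13.2,1,1)
i=ctrl.capture("side");cv2.imwrite("pics/s3.png",cv2.resize(i[120:320,180:440,::-1],(780,600)))
E
```

```text
[ 0.57401766 -0.18548882  0.21819204] [-1.79994706e+02  1.60754202e-04  1.32362272e+01]
0 [0.038, 0.01, 3.173, -0.001, 0.0, 0.009]
end [ 0.5752 -0.1855  0.123 ] [-180.     0.    13.2]
```

View pics/s3.png

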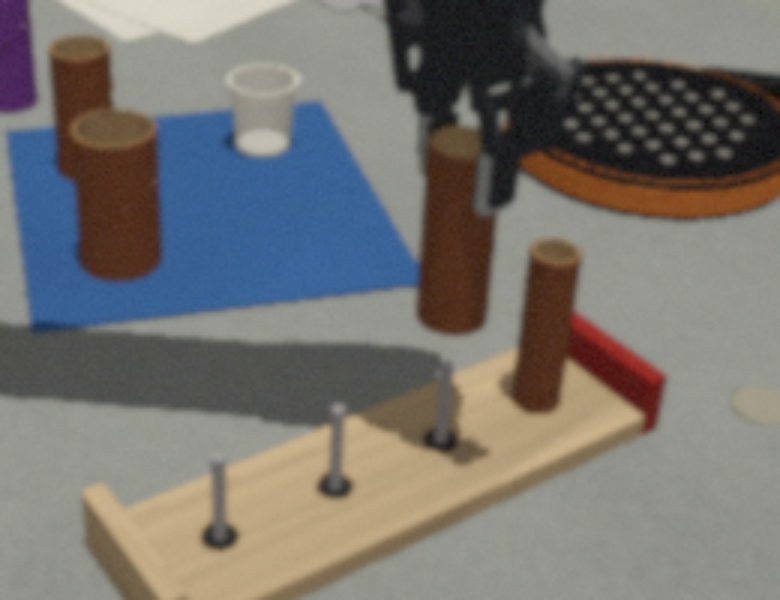

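sleeve_42 hangs at (452,322), in line above the second post at (446,365), so I lower it.

Emit:
{"api": "drive_tool", "payload": {"deltas": [[0.02, 0, 0.2, 0, 0, 0], [0.02, 0, 0.4, 0, 0, 0], [0, 0, 0.55, 0, 0, 0], [0, 0, 0.6, 0, 0, 0], [0, 0, 0.55, 0, 0, 0], [0, 0, 0.45, 0, 0, 0], [0, 0, 0.25, 0, 0, 0], [0, 0, 0.12, 0, 0, 0]]}}

```text
time: 20.07
tool_pos: [0.5743, -0.1849, 0.1227]
tcp_rot: [-179.9, 0.1, 13.2]
force: [1.1, -0.3, -0.2]
opening: 0.041
gripper_force: 26.6
```

Emit:
{"api": "drive_tool", "payload": {"deltas": [[0, 0, 0.015, 0, 0, 0], [0, 0, 0.015, 0, 0, 0], [0, 0, 0.015, 0, 0, 0], [0, 0, 0.015, 0, 0, 0], [0, 0, 0, 0, 0, 0], [0, 0, 0, 0, 0, 0], [0, 0, 0, 0, 0, 0], [0, 0, 0, 0, 0, 0]]}}

```text
time: 20.73
tool_pos: [0.5753, -0.1852, 0.123]
tcp_rot: [180.0, -0.0, 13.2]
force: [-0.4, -0.1, -0.8]
opening: 0.041
gripper_force: 26.6
```

Emit:
{"api": "drive_tool", "payload": {"deltas": [[0, 0, 0.015, 0, 0, 0], [0, 0, 0.015, 0, 0, 0], [0, 0, 0.015, 0, 0, 0], [0, 0, 0.015, 0, 0, 0], [0, 0, 0, 0, 0, 0], [0, 0, 0, 0, 0, 0], [0, 0, 0, 0, 0, 0], [0, 0, 0, 0, 0, 0]]}}

```text
time: 21.4
tool_pos: [0.5756, -0.1853, 0.1219]
tcp_rot: [-180.0, -0.1, 13.2]
force: [-2.2, 0.6, 5.2]
opening: 0.0413
gripper_force: 26.5
```

Emit:
{"api": "drive_tool", "payload": {"deltas": [[0, 0, 0, 0, 0, 0], [0, 0, 0, 0, 0, 0], [0, 0, 0, 0, 0, 0], [0, 0, 0, 0, 0, 0], [0, 0, 0, 0, 0, 0], [0, 0, 0, 0, 0, 0], [0, 0, 0, 0, 0, 0], [0, 0, 0, 0, 0, 0]], "jaw": 74}}

```text
time: 22.07
tool_pos: [0.5752, -0.1852, 0.121]
tcp_rot: [-180.0, 0.0, 13.2]
force: [-0.3, 0.5, 0.0]
opening: 0.0739
gripper_force: 0.0
```

Emit:
{"api": "drive_tool", "payload": {"deltas": [[0, 0, -0.2, 0, 0, 0], [0, 0, -0.4, 0, 0, 0], [0, 0, -0.5, 0, 0, 0], [0, 0, -0.5, 0, 0, 0], [0, 0, -0.5, 0, 0, 0], [0, 0, -0.4, 0, 0, 0], [0, 0, -0.3, 0, 0, 0], [0, 0, -0.2, 0, 0, 0]]}}

```text
time: 22.73
tool_pos: [0.5757, -0.1854, 0.2128]
tcp_rot: [180.0, -0.1, 13.2]
force: [-1.0, 0.5, 0.2]
opening: 0.0742
gripper_force: 0.0
```

```bash
python3 - <<'E'
from h import *
s=ctrl.state();print(s['tool_pos'],s['force'])
plan([.449,.2547,.19],13.2,1,1)
E
```

```text
[ 0.57572728 -0.18539783  0.21284284] [-1.01998867  0.51203614  0.19039966]
0 [-0.754, -15.248, 0.751, 0.008, -0.029, 0.01]
end [0.449  0.2547 0.19  ] [180.    0.   13.2]
```

Emit:
{"api": "drive_tool", "payload": {"deltas": [[-0.02, -0.3, 0, 0, 0, 0], [-0.03, -0.7, 0, 0, 0, 0], [-0.05, -0.98, 0.05, 0, 0, 0], [-0.05, -0.98, 0.05, 0, 0, 0], [-0.05, -0.98, 0.05, 0, 0, 0], [-0.05, -0.98, 0.05, 0, 0, 0], [-0.05, -0.98, 0.05, 0, 0, 0], [-0.05, -0.98, 0.05, 0, 0, 0]]}}

```text
time: 23.4
tool_pos: [0.5162, 0.0153, 0.2012]
tcp_rot: [-180.0, 0.1, 13.3]
force: [-0.3, 0.2, -0.2]
opening: 0.0739
gripper_force: 0.0
```

Emit:
{"api": "drive_tool", "payload": {"deltas": [[-0.05, -0.98, 0.05, 0, 0, 0], [-0.05, -0.98, 0.05, 0, 0, 0], [-0.05, -0.98, 0.05, 0, 0, 0], [-0.05, -0.98, 0.05, 0, 0, 0], [-0.05, -0.98, 0.05, 0, 0, 0], [-0.05, -0.98, 0.05, 0, 0, 0], [-0.05, -0.98, 0.05, 0, 0, 0], [-0.04, -0.8, 0.05, 0, 0, 0]]}}

```text
time: 24.07
tool_pos: [0.4516, 0.2368, 0.1892]
tcp_rot: [-180.0, 0.1, 13.4]
force: [0.4, -0.6, 0.5]
opening: 0.0738
gripper_force: 0.0
```

Emit:
{"api": "drive_tool", "payload": {"deltas": [[-0.02, -0.5, 0.05, 0, 0, 0], [0, -0.21, 0, 0, 0, 0], [0, 0, 0, 0, 0, 0], [0, 0, 0, 0, 0, 0], [0, 0, 0, 0, 0, 0], [0, 0, 0, 0, 0, 0], [0, 0, 0, 0, 0, 0], [0, 0, 0, 0, 0, 0]]}}

```text
time: 24.73
tool_pos: [0.4486, 0.2542, 0.1887]
tcp_rot: [-180.0, -0.0, 13.2]
force: [-0.4, 0.7, -0.0]
opening: 0.0737
gripper_force: 0.0
```

```bash
python3 - <<'E'
from h import *
s=ctrl.state();print(s['tool_pos'],s['tcp_rot'])
plan([.449,.2547,.105],13.2,1,1)
i=ctrl.capture("wrist");cv2.imwrite("pics/w5.png",cv2.resize(i[:,:,::-1],(800,600)))
E
```

```text
[0.44860534 0.25415767 0.18867542] [-1.79993169e+02 -1.49759515e-02  1.31523501e+01]
0 [0.016, -0.014, 2.789, -0.002, -0.004, -0.012]
end [0.449  0.2547 0.105 ] [180.    0.   13.2]
```

View pics/w5.png

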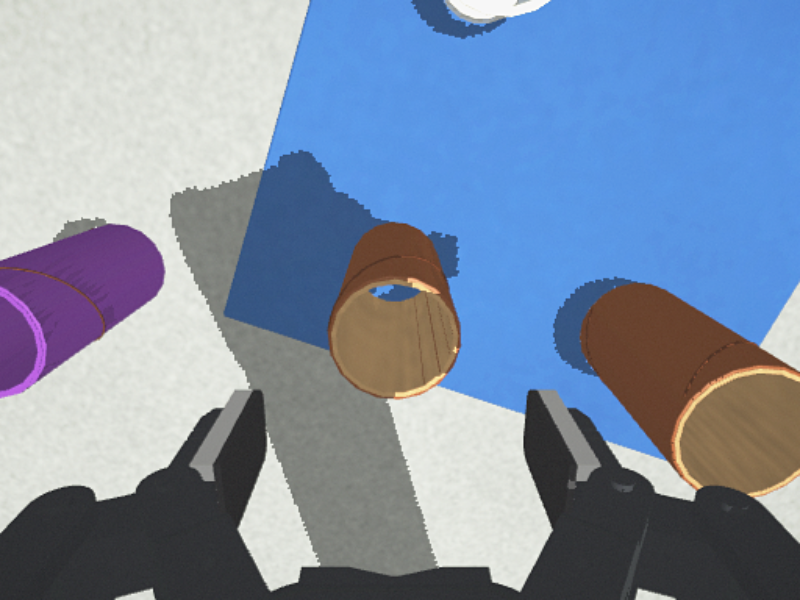

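The brown sleeve_52 stands on the mat with its rim at (395,338), centred between the jaws. The purple look-alike at (60,310) is clear of the fingers.

Emit:
{"api": "drive_tool", "payload": {"deltas": [[0.01, -0.01, 0.2, 0, 0, 0], [0, 0, 0.4, 0, 0, 0], [0, 0, 0.5, 0, 0, 0], [0, 0, 0.5, 0, 0, 0], [0, 0, 0.5, 0, 0, 0], [0, 0, 0.4, 0, 0, 0], [0, 0, 0.2, 0, 0, 0], [0, 0, 0.09, 0, 0, 0]]}}

```text
time: 25.45
tool_pos: [0.4477, 0.2547, 0.1032]
tcp_rot: [179.9, 0.1, 13.2]
force: [0.1, -0.3, 0.0]
opening: 0.0742
gripper_force: 0.0
```

Emit:
{"api": "drive_tool", "payload": {"deltas": [[0, 0, 0, 0, 0, 0], [0, 0, 0, 0, 0, 0], [0, 0, 0, 0, 0, 0], [0, 0, 0, 0, 0, 0], [0, 0, 0, 0, 0, 0], [0, 0, 0, 0, 0, 0], [0, 0, 0, 0, 0, 0], [0, 0, 0, 0, 0, 0]], "jaw": 0, "squeeze": 25}}

```text
time: 26.12
tool_pos: [0.4488, 0.2555, 0.1053]
tcp_rot: [-180.0, -0.1, 13.2]
force: [-0.5, -0.2, 2.1]
opening: 0.0509
gripper_force: 26.2
```

Emit:
{"api": "drive_tool", "payload": {"deltas": [[0, 0, -0.2, 0, 0, 0], [0, 0, -0.5, 0, 0, 0], [0, 0, -0.8, 0, 0, 0], [0, 0, -0.9, 0, 0, 0], [0, 0, -0.9, 0, 0, 0], [0, 0, -0.8, 0, 0, 0], [0, 0, -0.5, 0, 0, 0], [0, 0, -0.2, 0, 0, 0]]}}

```text
time: 26.78
tool_pos: [0.4495, 0.2558, 0.2519]
tcp_rot: [-179.9, -0.2, 13.2]
force: [0.4, -0.7, 0.7]
opening: 0.0512
gripper_force: 26.2
```

```bash
python3 - <<'E'
from h import *
s=ctrl.state();print(s['tool_pos'],s['tcp_rot'])
plan([.497,-.204,.22],13.2,1,1)
E
```

```text
[0.44947981 0.25582664 0.25193443] [-179.88352652   -0.23930459   13.23517403]
0 [-1.972, 15.285, 1.025, -0.029, -0.06, 0.009]
end [ 0.497 -0.204  0.22 ] [-180.     0.    13.2]
```

Emit:
{"api": "drive_tool", "payload": {"deltas": [[-0.04, 0.3, 0, 0, 0, 0], [-0.09, 0.7, 0, 0, 0, 0], [-0.125, 0.95, 0, 0, 0, 0], [-0.125, 0.95, 0, 0, 0, 0], [-0.125, 0.95, 0, 0, 0, 0], [-0.125, 0.95, 0, 0, 0, 0], [-0.125, 0.95, 0, 0, 0, 0], [-0.125, 0.95, 0, 0, 0, 0]]}}

```text
time: 27.45
tool_pos: [0.4676, 0.0512, 0.2471]
tcp_rot: [180.0, 0.2, 13.2]
force: [0.7, 0.3, -0.4]
opening: 0.051
gripper_force: 26.2
```

Emit:
{"api": "drive_tool", "payload": {"deltas": [[-0.125, 0.95, 0, 0, 0, 0], [-0.125, 0.95, 0, 0, 0, 0], [-0.125, 0.95, 0, 0, 0, 0], [-0.125, 0.95, 0, 0, 0, 0], [-0.125, 0.95, 0, 0, 0, 0], [-0.125, 0.95, 0, 0, 0, 0], [-0.125, 0.95, 0, 0, 0, 0], [-0.11, 0.9, 0, 0, 0, 0]]}}

```text
time: 28.12
tool_pos: [0.4904, -0.1758, 0.2473]
tcp_rot: [-180.0, 0.1, 13.2]
force: [1.1, 1.0, -0.9]
opening: 0.0509
gripper_force: 26.2
```

Emit:
{"api": "drive_tool", "payload": {"deltas": [[-0.06, 0.6, 0.1, 0, 0, 0], [-0.03, 0.3, 0.3, 0, 0, 0], [-0.01, 0.13, 0.3, 0, 0, 0], [0, 0, 0.2, 0, 0, 0], [0, 0, 0.1, 0, 0, 0], [0, 0, 0, 0, 0, 0], [0, 0, 0, 0, 0, 0], [0, 0, 0, 0, 0, 0]]}}

```text
time: 28.78
tool_pos: [0.4964, -0.2037, 0.2191]
tcp_rot: [-180.0, -0.0, 13.3]
force: [0.1, 0.1, -0.6]
opening: 0.0512
gripper_force: 26.2
```

Emit:
{"api": "drive_tool", "payload": {"deltas": [[0, 0, 0, 0, 0, 0], [0, 0, 0, 0, 0, 0], [0, 0, 0, 0, 0, 0], [0, 0, 0, 0, 0, 0], [0, 0, 0, 0, 0, 0], [0, 0, 0, 0, 0, 0], [0, 0, 0, 0, 0, 0], [0, 0, 0, 0, 0, 0]]}}

```text
time: 29.45
tool_pos: [0.4961, -0.2045, 0.2188]
tcp_rot: [-180.0, -0.0, 13.2]
force: [-0.2, -0.0, 0.8]
opening: 0.0508
gripper_force: 26.2
```

```bash
python3 - <<'E'
from h import *
s=ctrl.state();print(s['tool_pos'],s['tcp_rot'])
plan([.497,-.204,.122],13.2,1,1)
i=ctrl.capture("side");cv2.imwrite("pics/s4.png",cv2.resize(i[120:320,180:440,::-1],(780,600)))
E
```

```text
[ 0.49608381 -0.20445229  0.21882446] [-1.79999008e+02 -5.07844762e-03  1.32408750e+01]
0 [0.033, -0.008, 3.227, -0.0, -0.001, 0.01]
end [ 0.497 -0.204  0.122] [-180.    -0.    13.2]
```

View pics/s4.png

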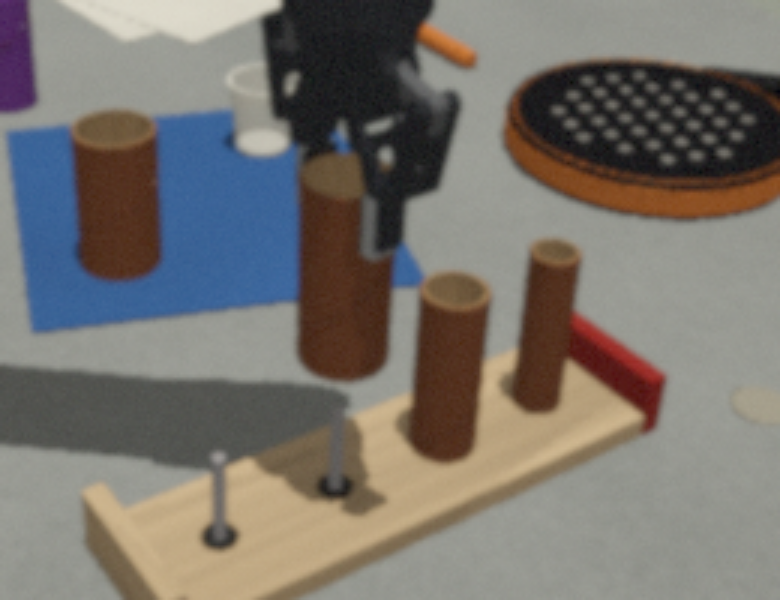

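sleeve_32 and sleeve_42 stand on their posts. sleeve_52 at (343,365) is above the third post at (338,412), so I lower it.

Emit:
{"api": "drive_tool", "payload": {"deltas": [[0.02, 0, 0.2, 0, 0, 0], [0.01, 0, 0.4, 0, 0, 0], [0, 0, 0.55, 0, 0, 0], [0, 0, 0.6, 0, 0, 0], [0, 0, 0.55, 0, 0, 0], [0, 0, 0.45, 0, 0, 0], [0, 0, 0.3, 0, 0, 0], [0, 0, 0.15, 0, 0, 0]]}}

```text
time: 30.17
tool_pos: [0.4958, -0.2039, 0.1207]
tcp_rot: [-179.9, 0.2, 13.2]
force: [-1.1, 0.3, -0.3]
opening: 0.0513
gripper_force: 26.2
```

Emit:
{"api": "drive_tool", "payload": {"deltas": [[0, 0, 0.02, 0, 0, 0], [0, 0, 0.015, 0, 0, 0], [0, 0, 0.015, 0, 0, 0], [0, 0, 0.015, 0, 0, 0], [0, 0, 0, 0, 0, 0], [0, 0, 0, 0, 0, 0], [0, 0, 0, 0, 0, 0], [0, 0, 0, 0, 0, 0]]}}

```text
time: 30.83
tool_pos: [0.4971, -0.2042, 0.121]
tcp_rot: [180.0, -0.0, 13.2]
force: [0.5, 0.0, 0.3]
opening: 0.0512
gripper_force: 26.2
```

Emit:
{"api": "drive_tool", "payload": {"deltas": [[0, 0, 0.015, 0, 0, 0], [0, 0, 0.015, 0, 0, 0], [0, 0, 0.015, 0, 0, 0], [0, 0, 0.015, 0, 0, 0], [0, 0, 0, 0, 0, 0], [0, 0, 0, 0, 0, 0], [0, 0, 0, 0, 0, 0], [0, 0, 0, 0, 0, 0]]}}

```text
time: 31.5
tool_pos: [0.4971, -0.2042, 0.1193]
tcp_rot: [-180.0, -0.0, 13.2]
force: [-0.4, 0.6, 4.0]
opening: 0.0511
gripper_force: 26.4
```

Contact. I release it and go for sleeve_64.

Emit:
{"api": "drive_tool", "payload": {"deltas": [[0, 0, 0, 0, 0, 0], [0, 0, 0, 0, 0, 0], [0, 0, 0, 0, 0, 0], [0, 0, 0, 0, 0, 0], [0, 0, 0, 0, 0, 0], [0, 0, 0, 0, 0, 0], [0, 0, 0, 0, 0, 0], [0, 0, 0, 0, 0, 0]], "jaw": 85}}

```text
time: 32.17
tool_pos: [0.497, -0.2042, 0.119]
tcp_rot: [-180.0, -0.0, 13.2]
force: [-0.5, -0.5, -0.2]
opening: 0.0853
gripper_force: 0.0
```

Emit:
{"api": "drive_tool", "payload": {"deltas": [[0, 0, -0.2, 0, 0, 0], [0, 0, -0.4, 0, 0, 0], [0, 0, -0.5, 0, 0, 0], [0, 0, -0.5, 0, 0, 0], [0, 0, -0.5, 0, 0, 0], [0, 0, -0.4, 0, 0, 0], [0, 0, -0.3, 0, 0, 0], [0, 0, -0.2, 0, 0, 0]]}}

```text
time: 32.83
tool_pos: [0.4975, -0.2044, 0.2108]
tcp_rot: [180.0, -0.1, 13.2]
force: [0.0, 0.2, -0.5]
opening: 0.0848
gripper_force: 0.0
```

```bash
python3 - <<'E'
from h import *
s=ctrl.state();print(s['tool_pos'],s['force'])
plan([.442,.1038,.19],13.2,1,1)
E
```

```text
[ 0.49746115 -0.20443081  0.21076029] [ 0.03182685  0.16745747 -0.46739041]
0 [0.552, -10.425, 0.689, 0.006, -0.029, 0.01]
end [0.442  0.1038 0.19  ] [-180.    -0.    13.2]
```

Emit:
{"api": "drive_tool", "payload": {"deltas": [[0.02, -0.3, 0, 0, 0, 0], [0.03, -0.7, 0, 0, 0, 0], [0.05, -0.98, 0.07, 0, 0, 0], [0.05, -0.98, 0.07, 0, 0, 0], [0.05, -0.98, 0.07, 0, 0, 0], [0.05, -0.98, 0.07, 0, 0, 0], [0.05, -0.98, 0.07, 0, 0, 0], [0.05, -0.98, 0.07, 0, 0, 0]]}}

```text
time: 33.5
tool_pos: [0.4586, 0.0011, 0.1958]
tcp_rot: [-180.0, 0.1, 13.3]
force: [0.8, -0.1, -0.4]
opening: 0.0852
gripper_force: 0.0
```

Emit:
{"api": "drive_tool", "payload": {"deltas": [[0.05, -0.98, 0.07, 0, 0, 0], [0.05, -0.98, 0.07, 0, 0, 0], [0.04, -0.8, 0.07, 0, 0, 0], [0.03, -0.5, 0.05, 0, 0, 0], [0.02, -0.28, 0, 0, 0, 0], [0, 0, 0, 0, 0, 0], [0, 0, 0, 0, 0, 0], [0, 0, 0, 0, 0, 0]]}}

```text
time: 34.17
tool_pos: [0.4413, 0.1025, 0.1886]
tcp_rot: [180.0, 0.0, 13.1]
force: [-1.0, -0.0, 0.1]
opening: 0.0851
gripper_force: 0.0
```

Emit:
{"api": "drive_tool", "payload": {"deltas": [[0, 0, 0, 0, 0, 0], [0, 0, 0, 0, 0, 0], [0, 0, 0, 0, 0, 0], [0, 0, 0, 0, 0, 0], [0, 0, 0, 0, 0, 0], [0, 0, 0, 0, 0, 0], [0, 0, 0, 0, 0, 0], [0, 0, 0, 0, 0, 0]]}}

```text
time: 34.83
tool_pos: [0.4411, 0.1038, 0.1887]
tcp_rot: [-180.0, -0.0, 13.2]
force: [-1.1, 0.2, -0.5]
opening: 0.0852
gripper_force: 0.0
```

```bash
python3 - <<'E'
from h import *
s=ctrl.state();print(s['tool_pos'],s['tcp_rot'])
plan([.442,.1038,.102],13.2,1,1)
i=ctrl.capture("wrist");cv2.imwrite("pics/w6.png",cv2.resize(i[:,:,::-1],(800,600)))
E
```

```text
[0.44114782 0.10379952 0.188708  ] [-1.79998171e+02 -7.61163925e-03  1.32442045e+01]
0 [0.027, 0.007, 2.89, -0.0, -0.002, 0.011]
end [0.442  0.1038 0.102 ] [-180.     0.    13.2]
```

View pics/w6.png

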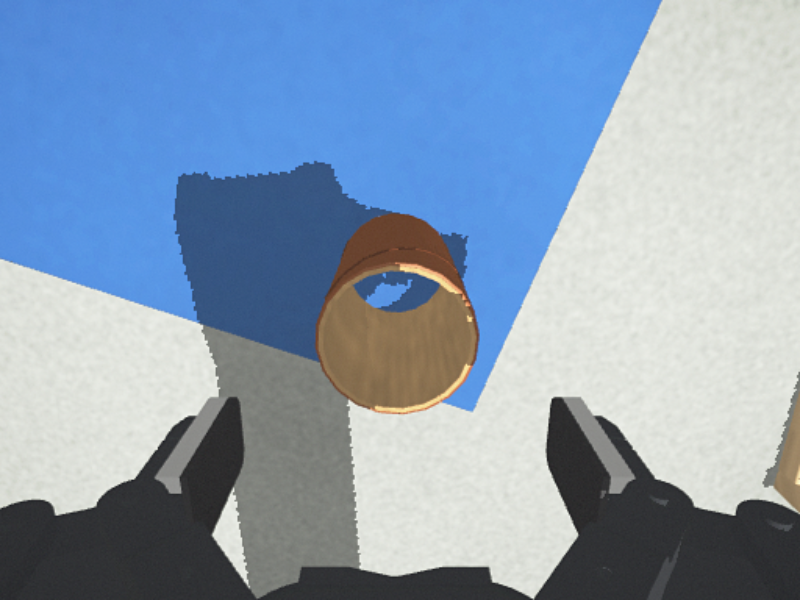

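sleeve_64's rim at (398,338) is centred between the open jaws.

Emit:
{"api": "drive_tool", "payload": {"deltas": [[0.02, 0.01, 0.2, 0, 0, 0], [0, 0, 0.4, 0, 0, 0], [0, 0, 0.5, 0, 0, 0], [0, 0, 0.5, 0, 0, 0], [0, 0, 0.5, 0, 0, 0], [0, 0, 0.4, 0, 0, 0], [0, 0, 0.25, 0, 0, 0], [0, 0, 0.14, 0, 0, 0]]}}

```text
time: 35.55
tool_pos: [0.4411, 0.1033, 0.1007]
tcp_rot: [180.0, 0.1, 13.2]
force: [-0.8, 0.9, 0.8]
opening: 0.0849
gripper_force: 0.0
```

Emit:
{"api": "drive_tool", "payload": {"deltas": [[0, 0, 0, 0, 0, 0], [0, 0, 0, 0, 0, 0], [0, 0, 0, 0, 0, 0], [0, 0, 0, 0, 0, 0], [0, 0, 0, 0, 0, 0], [0, 0, 0, 0, 0, 0], [0, 0, 0, 0, 0, 0], [0, 0, 0, 0, 0, 0]], "jaw": 0, "squeeze": 25}}

```text
time: 36.22
tool_pos: [0.4421, 0.1038, 0.1024]
tcp_rot: [-180.0, -0.1, 13.2]
force: [-0.2, 0.8, 1.3]
opening: 0.063
gripper_force: 27.7
```

Emit:
{"api": "drive_tool", "payload": {"deltas": [[0, 0, -0.2, 0, 0, 0], [0, 0, -0.5, 0, 0, 0], [0, 0, -0.8, 0, 0, 0], [0, 0, -0.9, 0, 0, 0], [0, 0, -0.9, 0, 0, 0], [0, 0, -0.8, 0, 0, 0], [0, 0, -0.5, 0, 0, 0], [0, 0, -0.2, 0, 0, 0]]}}

```text
time: 36.88
tool_pos: [0.4429, 0.1039, 0.2488]
tcp_rot: [-179.9, -0.2, 13.2]
force: [1.0, 1.0, -0.8]
opening: 0.0625
gripper_force: 27.7
```

```bash
python3 - <<'E'
from h import *
s=ctrl.state();print(s['tool_pos'],s['tcp_rot'])
plan([.4188,-.2223,.22],13.2,1,1)
E
```

```text
[0.44286195 0.1038815  0.24882658] [-179.93064412   -0.24493778   13.23347539]
0 [-3.274, 10.402, 0.934, -0.017, -0.061, 0.008]
end [ 0.4188 -0.2223  0.22  ] [-180.    -0.    13.2]
```

Emit:
{"api": "drive_tool", "payload": {"deltas": [[-0.05, 0.3, 0, 0, 0, 0], [-0.1, 0.7, 0, 0, 0, 0], [-0.2, 0.95, 0, 0, 0, 0], [-0.2, 0.95, 0, 0, 0, 0], [-0.2, 0.95, 0, 0, 0, 0], [-0.2, 0.95, 0, 0, 0, 0], [-0.2, 0.95, 0, 0, 0, 0], [-0.2, 0.95, 0, 0, 0, 0]]}}

```text
time: 37.55
tool_pos: [0.4469, -0.1034, 0.2444]
tcp_rot: [-180.0, 0.1, 13.2]
force: [-0.1, 0.3, -0.9]
opening: 0.0633
gripper_force: 27.7
```

Emit:
{"api": "drive_tool", "payload": {"deltas": [[-0.45, 0.95, 0, 0, 0, 0], [-0.5, 0.95, 0, 0, 0, 0], [-0.4, 0.8, 0, 0, 0, 0], [-0.3, 0.5, 0, 0, 0, 0], [-0.2, 0.3, 0, 0, 0, 0], [-0.07, 0.2, 0, 0, 0, 0], [0, 0, 0, 0, 0, 0], [0, 0, 0, 0, 0, 0]]}}

```text
time: 38.22
tool_pos: [0.4179, -0.2216, 0.2455]
tcp_rot: [-180.0, 0.0, 13.3]
force: [0.5, 0.1, -0.8]
opening: 0.063
gripper_force: 27.7
```

Emit:
{"api": "drive_tool", "payload": {"deltas": [[0, 0, 0.2, 0, 0, 0], [0, 0, 0.3, 0, 0, 0], [0, 0, 0.3, 0, 0, 0], [0, 0, 0.1, 0, 0, 0], [0, 0, 0, 0, 0, 0], [0, 0, 0, 0, 0, 0], [0, 0, 0, 0, 0, 0], [0, 0, 0, 0, 0, 0]]}}

```text
time: 38.88
tool_pos: [0.418, -0.2226, 0.2193]
tcp_rot: [180.0, -0.0, 13.2]
force: [-0.5, 0.0, -1.3]
opening: 0.0629
gripper_force: 27.7
```

```bash
python3 - <<'E'
from h import *
s=ctrl.state();print(s['tool_pos'],s['tcp_rot'],np.round(s['q'],1))
plan([.4188,-.2223,.119],13.2,1,1)
i=ctrl.capture("side");cv2.imwrite("pics/s5.png",cv2.resize(i[120:320,180:440,::-1],(780,600)))
E
```

```text
[ 0.41800122 -0.22262158  0.21929931] [ 1.79989755e+02 -3.93984783e-02  1.32444777e+01] [-30.7  -6.1  53.3 111.5   5.1  72.2 -55.9]
0 [0.026, -0.005, 3.343, 0.003, -0.01, 0.011]
end [ 0.4188 -0.2223  0.119 ] [-180.     0.    13.2]
```

View pics/s5.png

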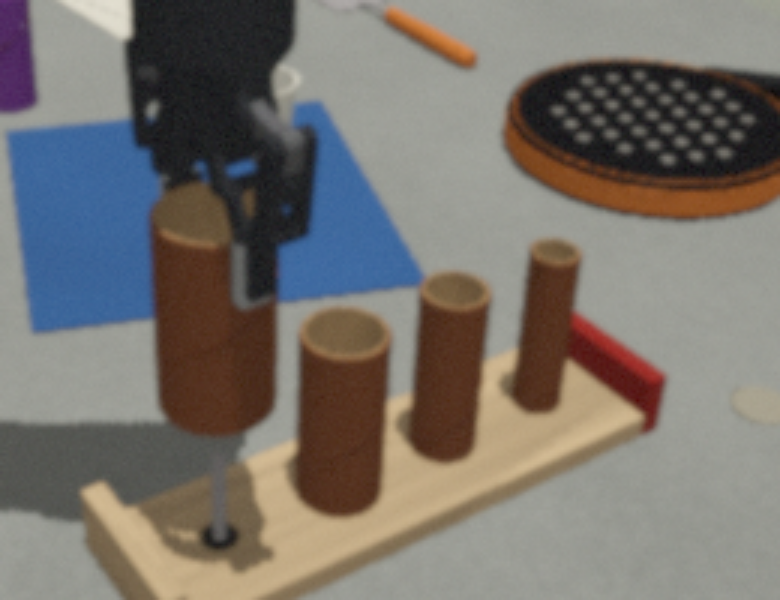

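sleeve_64 is above the plain-end post, whose foot is at (219,536). The other three stand in place, so I lower it.

Emit:
{"api": "drive_tool", "payload": {"deltas": [[0.02, 0, 0.2, 0, 0, 0], [0.01, 0, 0.4, 0, 0, 0], [0, 0, 0.55, 0, 0, 0], [0, 0, 0.6, 0, 0, 0], [0, 0, 0.55, 0, 0, 0], [0, 0, 0.5, 0, 0, 0], [0, 0, 0.35, 0, 0, 0], [0, 0, 0.15, 0, 0, 0]]}}

```text
time: 39.6
tool_pos: [0.4177, -0.222, 0.1184]
tcp_rot: [-180.0, 0.1, 13.2]
force: [0.1, -0.2, 0.0]
opening: 0.0627
gripper_force: 27.7
```

Emit:
{"api": "drive_tool", "payload": {"deltas": [[0, 0, 0.02, 0, 0, 0], [0, 0, 0.015, 0, 0, 0], [0, 0, 0.015, 0, 0, 0], [0, 0, 0.015, 0, 0, 0], [0, 0, 0, 0, 0, 0], [0, 0, 0, 0, 0, 0], [0, 0, 0, 0, 0, 0], [0, 0, 0, 0, 0, 0]]}}

```text
time: 40.27
tool_pos: [0.4188, -0.2223, 0.1182]
tcp_rot: [-180.0, -0.0, 13.2]
force: [0.2, 0.9, -0.9]
opening: 0.063
gripper_force: 27.7
```

Emit:
{"api": "drive_tool", "payload": {"deltas": [[0, 0, 0.015, 0, 0, 0], [0, 0, 0.015, 0, 0, 0], [0, 0, 0.015, 0, 0, 0], [0, 0, 0.015, 0, 0, 0], [0, 0, 0.01, 0, 0, 0], [0, 0, 0, 0, 0, 0], [0, 0, 0, 0, 0, 0], [0, 0, 0, 0, 0, 0]]}}

```text
time: 40.93
tool_pos: [0.4188, -0.2224, 0.1164]
tcp_rot: [-180.0, -0.0, 13.2]
force: [-0.9, -0.0, 5.5]
opening: 0.0628
gripper_force: 28.2
```

Emit:
{"api": "drive_tool", "payload": {"deltas": [[0, 0, 0, 0, 0, 0], [0, 0, 0, 0, 0, 0], [0, 0, 0, 0, 0, 0], [0, 0, 0, 0, 0, 0], [0, 0, 0, 0, 0, 0], [0, 0, 0, 0, 0, 0], [0, 0, 0, 0, 0, 0], [0, 0, 0, 0, 0, 0]], "jaw": 85}}

```text
time: 41.6
tool_pos: [0.4186, -0.2223, 0.1159]
tcp_rot: [-180.0, -0.0, 13.2]
force: [0.1, -0.1, -1.0]
opening: 0.0847
gripper_force: 0.0
```

Emit:
{"api": "drive_tool", "payload": {"deltas": [[0, 0, -0.2, 0, 0, 0], [0, 0, -0.5, 0, 0, 0], [0, 0, -0.6, 0, 0, 0], [0, 0, -0.6, 0, 0, 0], [0, 0, -0.6, 0, 0, 0], [0, 0, -0.5, 0, 0, 0], [0, 0, -0.4, 0, 0, 0], [0, 0, -0.2, 0, 0, 0]]}}

```text
time: 42.27
tool_pos: [0.4194, -0.2228, 0.2259]
tcp_rot: [180.0, -0.2, 13.2]
force: [0.0, -0.4, -0.2]
opening: 0.0848
gripper_force: 0.0
```

```bash
python3 - <<'E'
from h import *
s=ctrl.state();print(s['tool_pos'])
i=ctrl.capture("side");cv2.imwrite("pics/s6.png",cv2.resize(i[100:330,170:450,::-1],(730,600)))
E
```

```text
[ 0.41936494 -0.22282919  0.22593794]
```

View pics/s6.png

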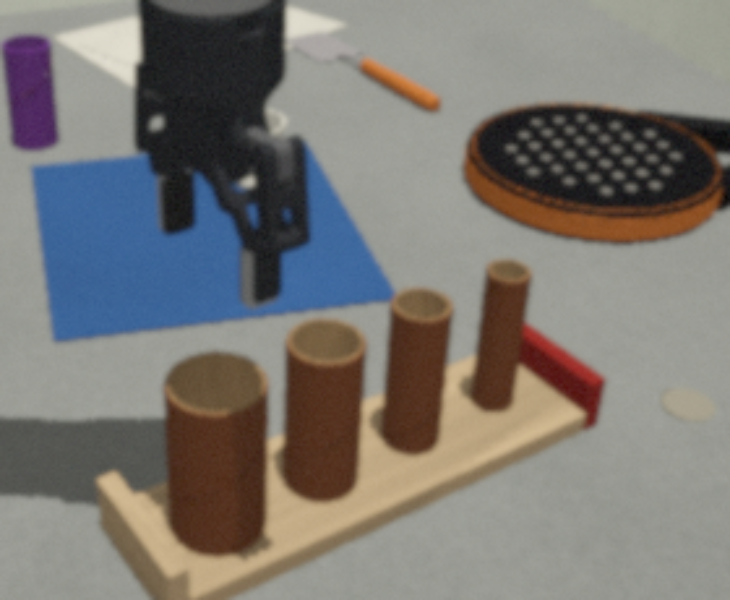

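All four sleeves stand upright on the board in order, from thinnest at (503,335) by the red end to thickest at (217,450). The cup still stands behind the gripper at (275,125), and the gripper touches nothing.

```bash
python3 -c "
from cell import ctrl
print(ctrl.close_job())"
```

```text
the job is handed in; nothing more can be done
None
```

The job is handed in: all four sleeves stand upright on the board, thinnest at the red end to thickest at the plain end, and the cup still stands where it was; the arm finished at about 42 s of the 104 s allowed.

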